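# Close the vent plugs of the casting moulds in order

## Task

Close the vents of three plaster moulds by lightly pressing down each plug with the fingertips until it is down: first the tall round mould, then the low round mould, then the open tray mould. Leave the plug of the rectangular block mould up. Press gently on the fragile plaster, and do not lift or shift the moulds or disturb anything else on the bench.

Things in the scene. Friction and masses are not known exactly. Their poses are not given: they have to be found in the camera images.
- tall_mould: Tall round plaster mould, 110 mm diameter, 160 mm high, with two black rubber bands; loose, about 1.8 kg. Origin at the centre of its underside, z up.
- tall_plug (a joint): Vent plug of the tall round mould: flat black rubber cap 32 mm across on an 18 mm wooden stem, in the middle of its top. Value = m the stem is pushed straight down: 0 to 0.002 at the start (at 0 the cap top is 32 mm above the plaster), 0.012 at the stop. Stem slides against 3 N of friction, stays where left; the cap gives 1 mm per 1.5 N and springs back. Closed from 0.008 on.
- tall_plug_top (a point): Centre of the flat top of the rubber cap of the tall round mould's vent plug, moves down with it; z up.
- low_mould: Low, wide round plaster mould, 150 mm diameter, 60 mm high, with one rubber band; loose, about 1.6 kg. Origin at the centre of its underside, z up.
- low_plug (a joint): Vent plug of the low round mould: flat black rubber cap 32 mm across on an 18 mm wooden stem, in the middle of its top. Value = m the stem is pushed straight down: 0 to 0.002 at the start (at 0 the cap top is 32 mm above the plaster), 0.012 at the stop. Stem slides against 3 N of friction, stays where left; the cap gives 1 mm per 1.5 N and springs back. Closed from 0.008 on.
- low_plug_top (a point): Centre of the flat top of the rubber cap of the low round mould's vent plug, moves down with it; z up.
- tray_mould: Open tray-shaped plaster mould, 160 (its x) by 130 mm, 70 mm high to the top of its two 22 mm side walls and its one 42 mm thick end wall, at -x; open at +x; floor 28 mm thick; loose, about 1.4 kg. Origin at the centre of its underside, z up.
- tray_plug (a joint): Vent plug of the open tray mould: flat black rubber cap 32 mm across on an 18 mm wooden stem, in the middle of its one end wall. Value = m the stem is pushed straight down: 0 to 0.002 at the start (at 0 the cap top is 32 mm above the plaster), 0.012 at the stop. Stem slides against 3 N of friction, stays where left; the cap gives 1 mm per 1.5 N and springs back. Closed from 0.008 on.
- tray_plug_top (a point): Centre of the flat top of the rubber cap of the open tray mould's vent plug, moves down with it; z up.
- block_mould: Rectangular block-shaped plaster mould, 120 by 90 mm, 100 mm high, with two rubber bands; loose, about 1.8 kg. Origin at the centre of its underside, z up.
- block_plug (a joint): Vent plug of the rectangular block mould: flat black rubber cap 32 mm across on an 18 mm wooden stem, in the middle of its top. Value = m the stem is pushed straight down: 0 to 0.002 at the start (at 0 the cap top is 32 mm above the plaster), 0.012 at the stop. Stem slides against 3 N of friction, stays where left; the cap gives 1 mm per 1.5 N and springs back. Must stay up (below 0.004).
- block_plug_top (a point): Centre of the flat top of the rubber cap of the rectangular block mould's vent plug, moves down with it; z up.
- cup: Terracotta cup, 68 mm across, 75 mm high. Loose; origin at the centre of its underside. Not part of the job.
- spool: Plaster spool, 52 mm across, 65 mm high. Loose; origin at the centre of its underside. Not part of the job.
- rib: Flat wooden potter's rib, 90 by 45 by 10 mm. Loose; origin at the centre of its underside. Not part of the job.
- spatula: Spatula lying on the table, handle to its -x. Loose; origin at the centre of its underside, along its x axis. Not part of the job.
- brush: Brush lying on the table, handle to its -x. Loose; origin at the centre of its underside, along its x axis. Not part of the job.
- jar: Small glass jar with a grey lid, 60 mm across, 80 mm high. Loose; origin at the centre of its underside. Not part of the job.
- core: Tapered plaster core, 60 mm across at the foot, 50 mm high. Loose; origin at the centre of its underside. Not part of the job.
Things that resemble listed ones, but are neither listed nor needed, are in the scene too. What is shaped like the tray_mould but purple or red is not meant.

How it is judged:
By the outcome, as a careful person would: the job done as asked, in the order asked, and still so for the second after the job is handed in, with the robot touching nothing.
It also fails if it takes over 64 s, if anything falls off the work surface, if the arm or the gripper's body presses on something with over 40 N, if the wrist force passes 120 N, or if a joint passes its speed limit or range.

## Robot

A 6-joint arm with a two-finger parallel gripper is mounted at the origin on the work surface. World frame = base frame: x ahead of the robot, y to its left, z up, the work surface at z = 0. Lengths are in m, angles in rad, forces in N, time in s.
With the tool pointing down it reaches from about 0.3 to 1 m from the base axis. Payload 5.1 kg.
Tool frame: the origin (TCP) lies midway between the tips of the shut fingers; the grasp point (between the pads) lies r.grip_depth behind it (r.grip_depth is the distance from the TCP to the grasp point, in m); z points along the fingers, y is the line along which they close (so a half turn about z gives the same grasp; the last joint's range is limited). The gripper opens to 95 mm and grips with 3 to 60 N. Pads are 20 mm wide; open, the fingers measure 119 mm over their backs; the gripper's body (75 mm by 180 mm) begins 59 mm behind the grasp point.
Start: joints at [1.208, 0.124, 1.65, -0, 1.367, -0.083], TCP at [0.18, 0.625, 0.215] pointing down, gripper open.
Joint ranges: [-2.61, 2.61], [-1.02, 2.33], [0.03, 2.71], [-1.35, 4.49], [0.32, 2.68], [-2.91, 2.91]. Speed limits (rad/s): [2.57, 2.57, 3.14, 3.14, 3.14, 3.14].

## Interface

Orientations are given as a rotation vector (axis times angle).
In Python, from workcell import r gives the robot as it stands.
- The arm moves only by the tool apply_moves, never from a script. Its argument "motion" is one flat list of numbers, 4 for each row, row after row: the shift along the tool's x, y, z in mm, then the turn about the tool's z in rad. A call has 1 to 5 rows; each row shifts and turns the commanded pose from where the row before left it, along the tool's axes as they then stand; what a row does not reach is not made up. A row lasts 1/10 s, in which the tool goes at most 50 mm and 8.59 degrees, less where a joint would pass 70% of its speed; a pose out of reach is approached as far as the arm can. A call with a gripper value outside its range is refused whole. "fingers" is the closure, from 0 (fully open) to 1 (shut), set as the call begins (left out, the last holds). The fingers move at their own pace and stop on an object; the grip force is fixed at half the most. Time passes only in rows, so rows that do not move let the fingers close. It gives the time, the measured TCP pose, the force, the opening and the grip force at its end, in the units of the state.
- r.get_state(): the state, without advancing time (a new reading comes with each control period).
- r.snapshot(name): name is "scene" or "top" or "wrist"; returns the picture (420x560x3 uint8, red, green, blue); there is no depth.
- r.camera_info(name): a dict with "fx", "fy", "cx", "cy" (pixels), "R" (3x3) and "t" (3): a world point X has camera coordinates R X + t; the wrist camera has in their place "T_tool_cam" (4x4, takes a point from camera to tool coordinates, whose origin is the TCP and whose axes are the flange's). Camera axes: x right, y down, z forward; pixel columns grow to the right and rows downward; lengths in m; the calibration is good to about 2 mm. A picture is of the moment at which its call begins: read the wrist's pose just before it. camera_info takes no time and is no camera call.
- r.sign_off(): hands the job in; it is judged then, once.
Trained networks look in the newest picture that a camera, given by its name, has taken for a name from the list of things; names that differ only in an ending like _2 or _b are one class to them, and where a whole thing is asked for, a point or a joint stands for the part that bears it (a point fixed in the world has none). Each returns a list of dicts, best first, with "conf" (0 to 1); they miss things now and then, are a little off and sometimes report something else, mostly with a low value. They report only what shows in the picture. A call takes as long as a camera call. They do not tell look-alikes from the thing itself.
- r.outline_of(camera, query): "mask" (420x560 bool, what is visible of it) and "bbox" ([left, top, width, height] in pixels, round what is visible of it).
The state is a dict: "time_s": time; "joints": joint angles; "qd": joint speeds; "effort": joint torques, N m; "tool_pos": TCP position; "eef_rot": TCP orientation; "ft_force": force on the tool from outside, world axes, zero at the start; "moment": the same for the moment, N m; "gripper_width": finger opening in m; "finger_force": force on a finger pad.
Only numpy, scipy, OpenCV 4.12 (cv2) and the standard library are available. Lean on these libraries where they do the work, as an engineer would, in place of code of your own. Each camera call takes 0.05 s, during which the arm holds its last target. There are 200 camera calls.

## Working session

There is one attempt and no reset: what is moved stays moved. The work goes in short steps, Python scripts to look and compute and a tool call to move; the robot and the scene stay as the last step left them, time stands still between calls to the robot, and variables do not carry over. Pictures are saved under pics/ and viewed, at most 10 in all, crops included, and the job is handed in when it is done.

Besides the shell and the picture viewer there is one more tool, called after "Emit:" by a JSON object that holds its "method" and its "body". apply_moves: Moves the arm, as the interface text tells. Its arguments: {"type":"object","properties":{"motion":{"type":"array","items":{"type":"number"}},"fingers":{"type":"number"}},"required":["motion"]}

```bash
mkdir -p pics; python3 - <<'E'
from workcell import r
import cv2,numpy as np
s=r.get_state();print(s['time_s'],s['tool_pos'],s['eef_rot'],s['gripper_width'],r.grip_depth)
for c in("scene","top"):
    im=r.snapshot(c);cv2.imwrite(f'pics/{c}0.png',im[:,:,::-1])
    k=r.camera_info(c);print(c,k)
    for q in("tall_mould","low_mould","tray_mould","block_mould","tall_plug_top","tray_plug"):
        for d in r.outline_of(c,q)[:5]:print(q,d['bbox'],round(d['conf'],2),d['mask'].sum())
print(r.camera_info('wrist'))
E
```

```text
0.0 [0.17930504 0.62413254 0.21340225] [-0.43801029 -3.11046515  0.0031142 ] 0.09522582555584569 0.0188
scene {'fx': 509.23866441865675, 'fy': 509.23866441865675, 'cx': 284.0636480686423, 'cy': 208.36567157750824, 'R': array([[-0.87183133,  0.48938438, -0.02032391],
       [ 0.34054423,  0.57580631, -0.74328778],
       [-0.35205079, -0.65494276, -0.66866301]]), 't': array([ 0.44513619, -0.02685867,  1.54637761])}
tall_mould [353.5, 300.9, 59.9, 85.4] 0.77 3830
low_mould [284.8, 255.3, 61.8, 58.2] 0.67 2962
low_mould [299.2, 240.5, 20.4, 20.8] 0.64 259
tray_mould [288.6, 134.1, 59.2, 52.8] 0.91 2049
tray_mould [183.9, 200.5, 73.3, 70.8] 0.83 3226
tray_mould [228.8, 112.8, 55.6, 42.2] 0.72 1891
tray_mould [252.4, 154.9, 12.0, 5.0] 0.7 85
block_mould [231.9, 151.0, 52.9, 55.3] 0.7 1909
block_mould [374.8, 289.0, 32.5, 18.8] 0.17 349
tall_plug_top [196.2, 155.0, 17.8, 28.1] 0.45 453
tray_plug [329.8, 144.5, 8.4, 14.9] 0.66 89
tray_plug [240.6, 112.4, 11.4, 11.6] 0.65 82
tray_plug [183.1, 202.7, 72.9, 68.8] 0.19 3256
top {'fx': 494.6889268237652, 'fy': 494.6889268237652, 'cx': 281.084033
[... 511 characters left out ...]
] 0.73 2242
block_mould [338.9, 215.0, 36.5, 41.4] 0.85 1201
block_mould [311.9, 182.6, 10.9, 8.9] 0.22 76
tall_plug_top [140.4, 212.9, 9.8, 9.8] 0.58 65
tall_plug_top [223.8, 209.7, 11.2, 9.8] 0.28 72
tray_plug [440.3, 259.9, 14.1, 9.0] 0.39 80
{'fx': 334.5281391254601, 'fy': 334.5281391254601, 'cx': 280.9706223054332, 'cy': 213.70899221917, 'T_tool_cam': array([[ 3.82479109e-05, -9.57612859e-01, -2.88058348e-01,
         8.07145838e-02],
       [ 9.99999999e-01,  3.55089262e-05,  1.47334962e-05,
        -1.80729088e-04],
       [-3.88034277e-06, -2.88058348e-01,  9.57612859e-01,
        -1.70547429e-01],
       [ 0.00000000e+00,  0.00000000e+00,  0.00000000e+00,
         1.00000000e+00]])}
```

```bash
python3 - <<'E'
import cv2
a=cv2.imread('pics/scene0.png')[80:410,150:440];cv2.imwrite('pics/s1.png',cv2.resize(a,None,fx=1.8,fy=1.8,interpolation=3))
a=cv2.imread('pics/top0.png')[120:350,110:490];cv2.imwrite('pics/t1.png',cv2.resize(a,None,fx=2,fy=2,interpolation=3))
E
```

```text
(no output)
```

View pics/s1.png

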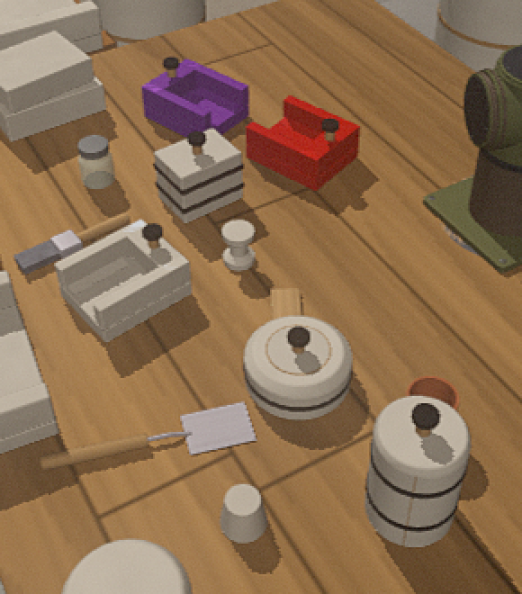

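View pics/t1.png

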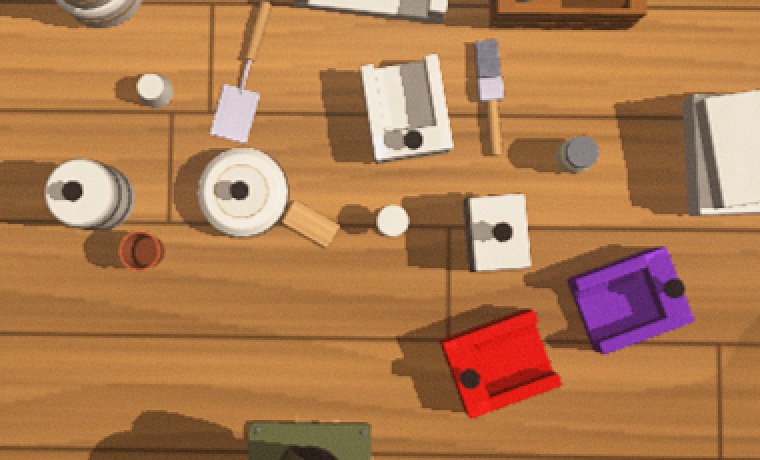

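The pictures show these things (top-view pixels):
- **Round moulds:** the tall round mould's cap is at about (146,215) and the low round mould's at (229,215).
- **Block mould:** its cap is at about (361,236). This one stays up.
- **Tray shapes:** white with its cap at (316,190), red at (345,309) and purple at (447,264). The white plaster one is meant, because red and purple are excluded.

The white round thing at the lower edge of the scene view has no plug in sight and lies off to the side.

```bash
cat >h.py <<'E'
import cv2,numpy as np
from scipy.optimize import least_squares
def cap(im,p,R=13,th=60):
    """centroid of darkest blob near p (rgb image)"""
    g=im.max(2).astype(np.uint8);x0,y0=int(p[0]-R),int(p[1]-R)
    m=(g[y0:y0+2*R,x0:x0+2*R]<th).astype(np.uint8)
    n,l,s,c=cv2.connectedComponentsWithStats(m)
    i=1+np.argmax(s[1:,4]);return c[i]+[x0,y0],s[i]
def proj(k,X):
    c=k['R']@X+k['t'];return np.array([k['fx']*c[0]/c[2]+k['cx'],k['fy']*c[1]/c[2]+k['cy']])
def ray(k,p,z):
    d=k['R'].T@np.array([(p[0]-k['cx'])/k['fx'],(p[1]-k['cy'])/k['fy'],1]);o=-k['R'].T@k['t']
    return o+d*(z-o[2])/d[2]
E
python3 - <<'E'
from workcell import r
from h import *
P={'tall':((386.5,311),(146,215),.192),'low':((316,267),(229.5,215),.092),'tray':((234.5,209),(316.5,190),.102),'block':((259.5,157),(361,236),.132)}
K={c:r.camera_info(c) for c in('scene','top')}
I={c:cv2.imread(f'pics/{c}0.png') for c in K}
for n,(a,b,z) in P.items():
    pa,sa=cap(I['scene'],a);pb,sb=cap(I['top'],b)
    f=lambda X:np.r_[proj(K['scene'],X)-pa,proj(K['top'],X)-pb]
    q=least_squares(f,[.4,0,.1])
    print(n,pa.round(1),sa,pb.round(1),sb,'tri',q.x.round(4),np.abs(q.fun).max().round(2),'top@z',ray(K['top'],pb,z-.003).round(4),'scene@z',ray(K['scene'],pa,z-.005).round(4))
E
```

```text
tall [386.2 311.2] [ 6  6 15 14 83] [145.9 215.2] [ 8  9 10  9 47] tri [0.4764 0.3632 0.1877] 0.03 top@z [0.4763 0.3629 0.189 ] scene@z [0.4761 0.3628 0.187 ]
low [320.6 268. ] [17 12  2  5  5] [231.3 213. ] [13  9  5  5  9] tri [0.4828 0.1207 0.0831] 3.43 top@z [0.4937 0.1127 0.089 ] scene@z [0.4784 0.1275 0.087 ]
tray [237.9 210.4] [15 12  4  5  7] [316.9 190.5] [10  9  8  8 22] tri [ 0.5662 -0.1626  0.09  ] 1.34 top@z [ 0.5695 -0.1644  0.099 ] scene@z [ 0.5662 -0.1533  0.097 ]
block [259.2 158. ] [ 9 10  9  7 24] [360.6 235.6] [ 9  9  8  8 41] tri [ 0.4236 -0.3017  0.1252] 0.22 top@z [ 0.4242 -0.3015  0.129 ] scene@z [ 0.4242 -0.2991  0.127 ]
```

Emit:
{"method": "apply_moves", "body": {"motion": [-20,-10,-15,0,-30,-14,-15,0,-30,-14,-10,0,-30,-14,0,0,-30,-14,0,0], "fingers": 1}}

```text
time_s: 1.2
tool_pos: [0.2968, 0.522, 0.2556]
eef_rot: [0.438, 3.11, 0.002]
ft_force: [-0.3, 0.1, 0.2]
gripper_width: 0.0603
finger_force: 0.0
```

Emit:
{"method": "apply_moves", "body": {"motion": [-30,-14,0,0,-30,-14,0,0,-30,-14,0,0,-30,-14,0,0,-30,-14,0,0]}}

```text
time_s: 1.7
tool_pos: [0.4216, 0.4129, 0.2549]
eef_rot: [0.438, 3.111, 0.001]
ft_force: [0.3, -0.9, -1.3]
gripper_width: 0.0206
finger_force: 0.0
```

Emit:
{"method": "apply_moves", "body": {"motion": [-30,-14,0,0,-20,-10,0,0,-15,-8,0,0,0,0,0,0,0,0,0,0]}}

```text
time_s: 2.2
tool_pos: [0.474, 0.3655, 0.2546]
eef_rot: [-0.438, -3.11, -0.0]
ft_force: [-0.1, 0.5, 0.9]
gripper_width: 0.0004
finger_force: 0.0
```

```bash
cat >>h.py <<'E'
from scipy.spatial.transform import Rotation
def wk(r,s):
    """wrist camera as R,t world->cam from state s"""
    k=dict(r.camera_info('wrist'));T=np.eye(4);T[:3,:3]=Rotation.from_rotvec(s['eef_rot']).as_matrix();T[:3,3]=s['tool_pos']
    M=np.linalg.inv(T@k['T_tool_cam']);k['R']=M[:3,:3];k['t']=M[:3,3];return k
def totool(s,d): return (Rotation.from_rotvec(s['eef_rot']).inv().apply(d)*1000).round(1)
E
python3 - <<'E'
from workcell import r
from h import *
s=r.get_state();k=wk(r,s);im=r.snapshot('wrist');cv2.imwrite('pics/w1.png',im[:,:,::-1])
print(s['time_s'],s['tool_pos'].round(4),s['eef_rot'].round(3),s['gripper_width'],s['ft_force'].round(2))
print('expected cap px',proj(k,np.array([.4764,.3632,.189])),'tcp px',proj(k,s['tool_pos']), totool(s,np.array([.4764,.3632,.189])-s['tool_pos']))
E
```

```text
2.2 [0.474  0.3655 0.2546] [-0.438 -3.11  -0.   ] 0.00044752812560373584 [-0.09  0.53  0.9 ]
expected cap px [279.13789203 229.86877822] tcp px [281.2873794  264.21155449] [-2.9 -1.5 65.6]
```

View pics/w1.png

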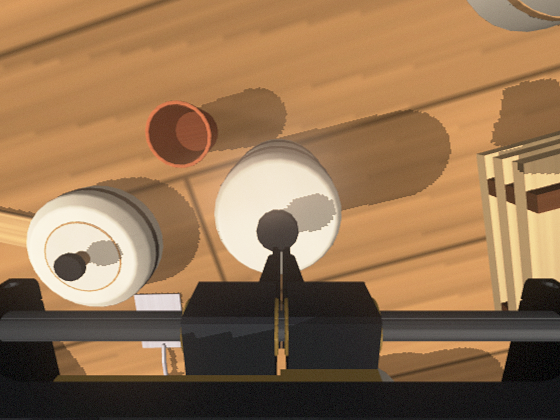

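The wrist picture shows the tall mould's cap at (278,230), and I predicted (279,230). The shut fingertips are just behind it, and the low mould's cap is at (70,267). Descending onto the tall plug.

Emit:
{"method": "apply_moves", "body": {"motion": [-3,-1.5,0,0,0,0,25,0,0,0,20,0,0,0,10,0,0,0,0,0]}}

```text
time_s: 2.75
tool_pos: [0.4755, 0.3628, 0.1977]
eef_rot: [-0.436, -3.108, 0.004]
ft_force: [-0.3, 0.7, -0.2]
gripper_width: 0.0004
finger_force: 0.0
```

Emit:
{"method": "apply_moves", "body": {"motion": [0,0,2,0,0,0,2,0,0,0,2,0,0,0,2,0,0,0,0,0]}}

```text
time_s: 3.25
tool_pos: [0.4768, 0.3629, 0.1916]
eef_rot: [-0.438, -3.111, 0.0]
ft_force: [-0.3, -0.1, 0.9]
gripper_width: 0.0005
finger_force: 0.0
```

Emit:
{"method": "apply_moves", "body": {"motion": [0,0,2,0,0,0,2,0,0,0,0,0,0,0,0,0,0,0,0,0]}}

```text
time_s: 3.75
tool_pos: [0.477, 0.363, 0.1879]
eef_rot: [0.438, 3.111, 0.0]
ft_force: [-0.4, -0.3, 2.3]
gripper_width: 0.0003
finger_force: 1.2
```

```bash
python3 - <<'E'
from workcell import r
from h import *
im=cv2.imread('pics/w1.png')
class _:pass
s=dict(eef_rot=np.array([-.438,-3.11,0]),tool_pos=np.array([.474,.3655,.2546]));k=wk(r,s)
for p,z in(((70,267),.090),((278,230),.189)):
    c,st=cap(im,p,22,70);print(c,st,ray(k,c,z).round(4))
for n,a,b,z in(('low',(316,267),(229.5,215),.091),('tray',(234.5,209),(316.5,190),.101)):
  for th in(75,90,105):
    q=[]
    for c,p in(('scene',a),('top',b)):
        c0,st=cap(cv2.imread(f'pics/{c}0.png'),p,11,th);q+=[c,c0.round(1),st[2:],ray(r.camera_info(c),c0,z-.002).round(4)]
    print(n,th,*q)
E
```

```text
[ 76.48201439 264.71223022] [ 11   9  27  27 139] [0.4873 0.1282 0.09  ]
[281.74774775 247.40540541] [ 12  27  29  17 111] [0.4905 0.3612 0.189 ]
low 75 scene [315.5 267. ] [12 11 94] [0.4884 0.12   0.089 ] top [229.2 214.8] [ 9  9 54] [0.4877 0.1196 0.089 ]
low 90 scene [315.5 266.9] [ 12  11 110] [0.4882 0.1198 0.089 ] top [229.1 214.8] [ 9  9 62] [0.4876 0.12   0.089 ]
low 105 scene [315.5 266.8] [ 12  11 113] [0.4881 0.1195 0.089 ] top [229.1 214.9] [ 9  9 65] [0.4874 0.1199 0.089 ]
tray 75 scene [234.3 208.7] [11 10 76] [ 0.5722 -0.1626  0.099 ] top [316.2 189.5] [ 9  8 57] [ 0.5725 -0.1622  0.099 ]
tray 90 scene [234.4 208.7] [11 10 84] [ 0.5722 -0.1623  0.099 ] top [316.  189.5] [ 9  8 60] [ 0.5726 -0.1616  0.099 ]
tray 105 scene [234.4 208.8] [11 13 95] [ 0.5724 -0.1619  0.099 ] top [316.  189.3] [ 9  9 63] [ 0.5732 -0.1617  0.099 ]
```

Emit:
{"method": "apply_moves", "body": {"motion": [0,0,1.5,0,0,0,1.5,0,0,0,1.5,0,0,0,1.5,0,0,0,0,0]}}

```text
time_s: 4.25
tool_pos: [0.4769, 0.363, 0.1814]
eef_rot: [0.438, 3.111, 0.0]
ft_force: [1.1, 0.5, 2.2]
gripper_width: 0.0004
finger_force: 1.2
```

Emit:
{"method": "apply_moves", "body": {"motion": [0,0,1,0,0,0,1,0,0,0,0,0,0,0,0,0]}}

```text
time_s: 4.65
tool_pos: [0.4769, 0.363, 0.1797]
eef_rot: [0.438, 3.111, 0.0]
ft_force: [1.6, -0.1, 3.0]
gripper_width: 0.0003
finger_force: 1.2
```

Emit:
{"method": "apply_moves", "body": {"motion": [0,0,1,0,0,0,0.5,0,0,0,0,0,0,0,0,0]}}

```text
time_s: 5.05
tool_pos: [0.4769, 0.363, 0.1783]
eef_rot: [0.438, 3.111, 0.0]
ft_force: [0.6, 0.4, 3.0]
gripper_width: 0.0001
finger_force: 1.4
```

Emit:
{"method": "apply_moves", "body": {"motion": [0,0,-3,0,0,0,-10,0,0,0,-25,0,0,0,-25,0,-8,-22,0,0]}}

```text
time_s: 5.55
tool_pos: [0.4795, 0.3417, 0.2459]
eef_rot: [0.434, 3.107, 0.007]
ft_force: [1.1, 0.1, 0.4]
gripper_width: 0.0004
finger_force: 0.0
```

Emit:
{"method": "apply_moves", "body": {"motion": [-10,-30,0,0,-10,-30,0,0,-10,-30,0,0,-10,-30,0,0,-10,-30,0,0]}}

```text
time_s: 6.05
tool_pos: [0.4844, 0.1804, 0.2413]
eef_rot: [-0.437, -3.11, 0.0]
ft_force: [0.4, -0.0, 0.3]
gripper_width: 0.0004
finger_force: 0.0
```

Emit:
{"method": "apply_moves", "body": {"motion": [-10,-30,0,0,-8,-24,20,0,0,0,30,0,0,0,15,0,0,0,0,0]}}

```text
time_s: 6.55
tool_pos: [0.4853, 0.1246, 0.1733]
eef_rot: [-0.437, -3.105, 0.002]
ft_force: [0.1, 0.2, -1.0]
gripper_width: 0.0011
finger_force: 0.0
```

```bash
python3 - <<'E'
from workcell import r
from h import *
s=r.get_state();k=wk(r,s);im=r.snapshot('wrist');cv2.imwrite('pics/w2.png',im[:,:,::-1])
X=np.array([.4876,.1200,.091]);print(s['time_s'],s['tool_pos'].round(4),totool(s,X-s['tool_pos']),proj(k,X))
t=r.snapshot('top');cv2.imwrite('pics/top2.png',t[:,:,::-1])
c,st=cap(im,proj(k,X),30,60);print(c,st,cap(t,(146,215),11,75))
E
```

```text
6.55 [0.4853 0.1246 0.1733] [-3.9 -3.6 82.2] [276.68921288 224.02198199]
[286.28 251.04] [37 54  7  6 25] (array([146.82894737, 215.38157895]), array([ 7,  7, 10, 10, 76], dtype=int32))
```

View pics/w2.png

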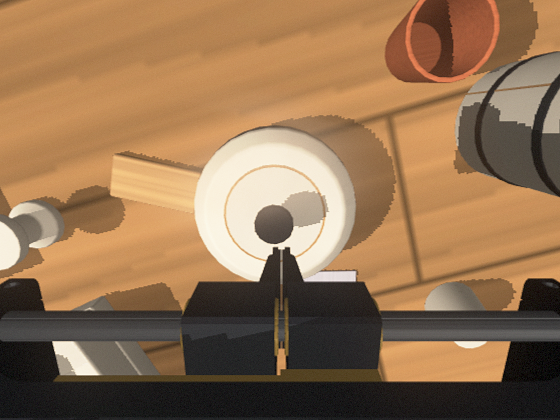

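The wrist picture shows the low mould's cap at (273,224), and I predicted (277,224). It is nearly under the fingertips.

Emit:
{"method": "apply_moves", "body": {"motion": [0,0,0,0,0,0,20,0,0,0,20,0,0,0,10,0,0,0,0,0]}}

```text
time_s: 7.15
tool_pos: [0.4868, 0.1249, 0.1254]
eef_rot: [-0.437, -3.109, 0.001]
ft_force: [-0.3, 0.3, -0.4]
gripper_width: 0.0005
finger_force: 0.0
```

Emit:
{"method": "apply_moves", "body": {"motion": [0,0,0,0,0,0,0,0]}}

```text
time_s: 7.35
tool_pos: [0.4884, 0.1249, 0.1277]
eef_rot: [0.437, 3.109, 0.001]
ft_force: [1.0, 0.4, 0.3]
gripper_width: 0.0006
finger_force: 0.0
```

```bash
python3 - <<'E'
from workcell import r
from h import *
s=r.get_state();k=wk(r,s);im=r.snapshot('wrist');cv2.imwrite('pics/w3.png',im[120:320,160:400,::-1])
X=np.array([.4876,.1200,.091]);print(s['time_s'],s['tool_pos'].round(4),s['ft_force'],totool(s,X-s['tool_pos']),proj(k,X),proj(k,s['tool_pos']))
E
```

```text
7.35 [0.4884 0.1249 0.1277] [1.00452483 0.40461227 0.30875057] [-0.5 -5.  36.7] [273.67473971 240.97096627] [281.28746522 264.21154951]
```

View pics/w3.png

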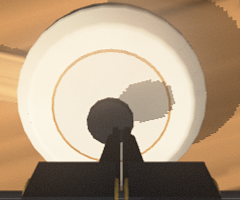

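The crop shows the low mould's cap at about (270,238), roughly 6 mm to the left of the fingers along the tool's -y. I'll correct for that and descend.

Emit:
{"method": "apply_moves", "body": {"motion": [0,-6,0,0,0,0,15,0,0,0,12,0,0,0,2,0,0,0,2,0]}}

```text
time_s: 7.9
tool_pos: [0.485, 0.1189, 0.0939]
eef_rot: [-0.438, -3.109, 0.001]
ft_force: [0.0, -0.3, 0.2]
gripper_width: 0.0004
finger_force: 0.0
```

Emit:
{"method": "apply_moves", "body": {"motion": [0,0,2,0,0,0,2,0,0,0,2,0,0,0,2,0,0,0,0,0]}}

```text
time_s: 8.4
tool_pos: [0.4861, 0.1191, 0.0875]
eef_rot: [0.438, 3.11, 0.0]
ft_force: [-0.5, -0.5, 3.0]
gripper_width: 0.0005
finger_force: 1.2
```

Emit:
{"method": "apply_moves", "body": {"motion": [0,0,1.5,0,0,0,1.5,0,0,0,0,0,0,0,0,0]}}

```text
time_s: 8.8
tool_pos: [0.4861, 0.119, 0.0843]
eef_rot: [0.438, 3.11, 0.0]
ft_force: [0.4, 0.6, 2.0]
gripper_width: 0.0003
finger_force: 1.2
```

Contact force matches the stem friction. The target is a TCP height of about 0.0785.

Emit:
{"method": "apply_moves", "body": {"motion": [0,0,1.5,0,0,0,1.5,0,0,0,1.5,0,0,0,0,0,0,0,0,0]}}

```text
time_s: 9.3
tool_pos: [0.486, 0.119, 0.0797]
eef_rot: [0.438, 3.11, 0.0]
ft_force: [2.2, 0.7, 2.3]
gripper_width: 0.0006
finger_force: 1.1
```

Emit:
{"method": "apply_moves", "body": {"motion": [0,0,1,0,0,0,0.5,0,0,0,0,0,0,0,0,0]}}

```text
time_s: 9.7
tool_pos: [0.486, 0.119, 0.0783]
eef_rot: [0.438, 3.11, 0.0]
ft_force: [1.2, 1.4, 2.7]
gripper_width: 0.0006
finger_force: 1.4
```

Emit:
{"method": "apply_moves", "body": {"motion": [0,0,-3,0,0,0,-12,0,0,0,-30,0,0,0,-30,0,-16,-24,-10,0]}}

```text
time_s: 10.2
tool_pos: [0.4953, 0.0929, 0.167]
eef_rot: [0.432, 3.108, 0.002]
ft_force: [-0.3, -0.4, 0.3]
gripper_width: 0.0001
finger_force: 0.0
```

Emit:
{"method": "apply_moves", "body": {"motion": [-20,-30,0,0,-20,-30,0,0,-20,-30,0,0,-20,-30,0,0,-20,-30,0,0]}}

```text
time_s: 10.7
tool_pos: [0.5488, -0.0817, 0.1634]
eef_rot: [-0.438, -3.11, 0.0]
ft_force: [-0.1, 0.4, 0.3]
gripper_width: 0.0003
finger_force: 0.0
```

Emit:
{"method": "apply_moves", "body": {"motion": [-20,-30,0,0,-16,-26,0,0,-8,-16,15,0,0,0,15,0,0,0,0,0]}}

```text
time_s: 11.2
tool_pos: [0.5688, -0.1603, 0.1288]
eef_rot: [-0.438, -3.103, -0.003]
ft_force: [-0.0, 0.0, 0.1]
gripper_width: 0.0007
finger_force: 0.0
```

Emit:
{"method": "apply_moves", "body": {"motion": [0,0,0,0,0,0,0,0]}}

```text
time_s: 11.4
tool_pos: [0.5716, -0.1605, 0.1333]
eef_rot: [-0.436, -3.111, -0.0]
ft_force: [0.1, -0.8, 0.7]
gripper_width: 0.0004
finger_force: 0.0
```

```bash
python3 - <<'E'
from workcell import r
from h import *
s=r.get_state();k=wk(r,s);im=r.snapshot('wrist');cv2.imwrite('pics/w4.png',im[:,:,::-1])
X=np.array([.5725,-.162,.101]);print(s['time_s'],s['tool_pos'].round(4),s['ft_force'],totool(s,X-s['tool_pos']),proj(k,X))
E
```

```text
11.4 [ 0.5716 -0.1605  0.1333] [ 0.12781843 -0.75688274  0.69674344] [-1.3 -1.2 32.3] [279.46706327 244.56460147]
```

View pics/w4.png

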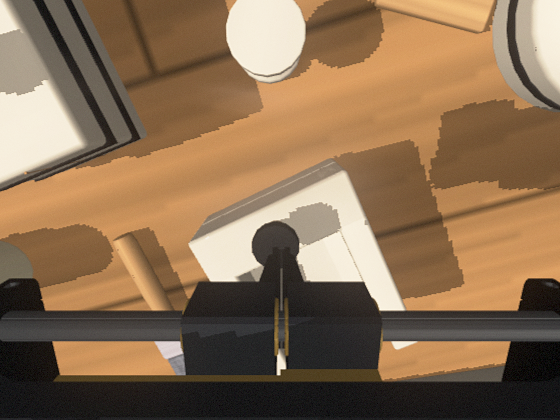

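The wrist picture confirms the white tray's end wall, with its cap at (275,244) against a predicted (279,245). I'll shift about -3.5 mm in y and press.

Emit:
{"method": "apply_moves", "body": {"motion": [-1,-3.5,0,0,0,0,14,0,0,0,10,0,0,0,2,0,0,0,0,0]}}

```text
time_s: 11.95
tool_pos: [0.5708, -0.165, 0.1057]
eef_rot: [-0.438, -3.109, -0.001]
ft_force: [0.3, 0.6, -0.1]
gripper_width: 0.0002
finger_force: 0.0
```

Emit:
{"method": "apply_moves", "body": {"motion": [0,0,2,0,0,0,2,0,0,0,2,0,0,0,2,0,0,0,0,0]}}

```text
time_s: 12.45
tool_pos: [0.5719, -0.1654, 0.0995]
eef_rot: [0.438, 3.11, -0.0]
ft_force: [-0.2, -0.1, 2.5]
gripper_width: 0.0005
finger_force: 1.1
```

Emit:
{"method": "apply_moves", "body": {"motion": [0,0,1.5,0,0,0,1.5,0,0,0,0,0,0,0,0,0]}}

```text
time_s: 12.85
tool_pos: [0.5719, -0.1654, 0.0963]
eef_rot: [0.438, 3.11, -0.0]
ft_force: [-0.4, -0.5, 3.1]
gripper_width: 0.0003
finger_force: 1.2
```

Emit:
{"method": "apply_moves", "body": {"motion": [0,0,1.5,0,0,0,1.5,0,0,0,1.5,0,0,0,1.5,0,0,0,0,0]}}

```text
time_s: 13.35
tool_pos: [0.5718, -0.1654, 0.09]
eef_rot: [0.438, 3.11, -0.0]
ft_force: [0.6, 0.2, 3.1]
gripper_width: 0.0007
finger_force: 1.2
```

Emit:
{"method": "apply_moves", "body": {"motion": [0,0,1,0,0,0,1,0,0,0,0,0,0,0,0,0]}}

```text
time_s: 13.75
tool_pos: [0.5718, -0.1654, 0.0883]
eef_rot: [0.438, 3.11, -0.0]
ft_force: [1.8, -0.5, 3.1]
gripper_width: 0.0004
finger_force: 1.4
```

Now lift clear and check the caps.

Emit:
{"method": "apply_moves", "body": {"motion": [0,0,-3,0,0,0,-12,0,0,0,-30,0,0,0,-30,0,0,0,-30,0]}}

```text
time_s: 14.25
tool_pos: [0.5708, -0.165, 0.1942]
eef_rot: [-0.438, -3.109, -0.001]
ft_force: [0.4, -0.1, 0.3]
gripper_width: 0.0005
finger_force: 0.0
```

Emit:
{"method": "apply_moves", "body": {"motion": [0,0,-30,0,0,0,-20,0,30,0,0,0,30,0,0,0,0,0,0,0]}}

```text
time_s: 14.75
tool_pos: [0.5114, -0.1477, 0.2432]
eef_rot: [-0.438, -3.109, -0.001]
ft_force: [-0.3, -0.0, -1.0]
gripper_width: 0.0004
finger_force: 0.0
```

Emit:
{"method": "apply_moves", "body": {"motion": [0,0,0,0,0,0,0,0]}}

```text
time_s: 14.95
tool_pos: [0.5144, -0.1489, 0.2434]
eef_rot: [0.438, 3.111, -0.0]
ft_force: [-0.7, 0.1, -0.3]
gripper_width: 0.0006
finger_force: 0.0
```

```bash
python3 - <<'E'
from workcell import r
from h import *
s=r.get_state();print(s['time_s'],s['tool_pos'],s['ft_force'])
im=r.snapshot('scene');old=cv2.imread('pics/scene0.png')
for n,p in(('tall',(386,311)),('low',(315.5,267)),('tray',(234.4,209)),('block',(259.5,157))):
    a,b=cap(old,p,12,80),cap(im,p,12,80);print(n,a[0].round(1),a[1][2:],b[0].round(1),b[1][2:])
a=im[80:410,150:440,::-1];b=old[80:410,150:440]
cv2.imwrite('pics/end.png',cv2.resize(np.hstack([b,a]),None,fx=1.37,fy=1.37,interpolation=3))
E
```

```text
14.95 [ 0.51438211 -0.14885202  0.24338293] [-0.68360345  0.12635917 -0.3227929 ]
tall [386.  311.1] [ 15  15 174] [385.4 314.4] [ 16  14 180]
low [315.5 267. ] [ 12  11 107] [315.3 269.9] [ 12  11 109]
tray [234.3 208.7] [11 10 81] [234.6 211.8] [10 10 79]
block [258.7 156.3] [10  9 66] [257.1 152. ] [ 24  18 335]
```

View pics/end.png

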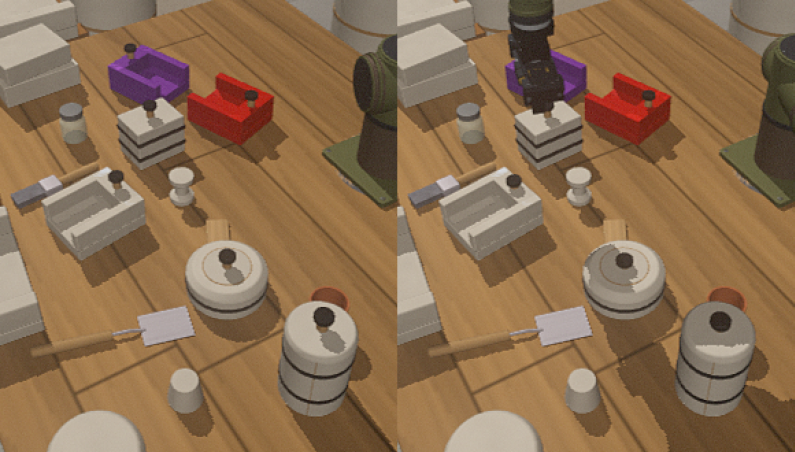

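The before/after view shows the three caps about 3 px lower, roughly 9–10 mm of travel. The moulds and everything else are where they were, and the arm is clear at z = 0.24, above the untouched block plug.

```bash
python3 -c "
from workcell import r
print(r.sign_off())"
```

```text
the job is handed in; nothing more can be done
None
```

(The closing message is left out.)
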